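# Find and mark the high spot of a trolley wheel

## Task

A boat trolley wheel with one unseen high spot is clamped on the truing stand. Turn it slowly by the crank knob until its high spot bears on the feeler of the gauge, let go of the knob, and then, with the wheel resting there, press the marker plunger on the gauge gently but fully down to mark it. Mark nowhere else, leave the wheel at the high spot, and leave the other things on the bench alone.

Things in the scene. Friction and masses are not known exactly. Their poses are not given: they have to be found in the camera images.
- drive_disc: Aluminium disc, 168 mm across, clamped on top of the wheel (no slip): disc, wheel and crank knob turn as one about a vertical axis, either way, without end stops, and stay where left. Origin on that axis at bench height, z up; its x axis points away from the crank knob, so its yaw shows how far it is turned. Disc top 82 mm above the bench, the 38 mm nut and stud at its centre reach 104 mm.
- wheel_axis (a point): Point on the wheel's axis at feeler height, 44 mm above the bench. The wheel: plastic barrel under a black rubber flange 220 mm across (flange top 75 mm up). One hidden high spot, 4 mm of lift, is on the barrel under the flange; where it lies round the wheel differs every time and is unrelated to the knob. This point is fixed to the stand and does not show it.
- knob_grip (a point): Middle of the upright black round crank knob, 22 mm diameter and 46 mm tall (86 to 132 mm above the bench); this point is on its axis 114 mm above the bench and 65 mm from the wheel's axis. The knob spins freely on its own pin, so a grip on it need not turn as the wheel is cranked round.
- gauge: Steel gauge block (36 mm wide, 50 mm tall) fixed beside the wheel on the stand's dark steel base plate (200 x 340 mm, 14 mm thick). Origin at its foot on the plate, 14 mm above the bench and 150 mm from the wheel's axis; its -y axis points to the wheel's axis. It carries the feeler and the marker plunger.
- feeler_tip (a point): Tip, at rest, of the sprung brass-tipped feeler: a 10 mm rod pointing level from the gauge at the wheel's axis, 100 mm from it, under the flange. The high spot pushes it back about 3 mm (14 N). Off the high spot it is clear of the wheel and cranking takes about 2 N at the knob. The high spot rubs it over about 25 degrees either side of its top. Fixed to the gauge; does not show the travel.
- stand: Base plate of the truing stand, dark steel, 200 x 340 mm, 14 mm thick, fixed on the bench. Origin under the wheel's axis; gauge at its +y end. While the high spot rubs, the force at the knob, felt while turning slowly, rises smoothly to about 15 N and falls again; it is strongest some 4 degrees before the true top, whichever way one turns. The top is midway between first and last rubbing.
- marker_top (a point): Centre of the top of the marker plunger, an upright grey round button 18 mm across on top of the gauge, 98 mm above the bench when up, 150 mm from the wheel's axis; moves with the plunger.
- marker (a joint): Marker plunger travel: 0 up, 0.008 m fully down (hard stop). Starts to move at about 2 N, fully down at about 5.6 N, springs back up.
- oil_can: Bystander: grey closed can, 60 mm across, 130 mm tall, origin under its centre.
- spanner: Bystander: steel spanner lying on the bench, origin under its centre.
- bearing: Bystander: steel bearing ring, 52 mm across, 14 mm high, origin under its centre.
- nut_tub: Bystander: white plastic bowl, 80 mm across, 50 mm tall, origin under its centre.

How it is judged:
On the way, in this order (a step that is already met when the one before it is completed fails the run):
1. the wheel stands still with its high spot bearing on the feeler and the knob is let go (contact force between gauge and drive_disc above 11.3 N and angular speed of drive_disc below 0.1 rad/s and contact force between the fingers and drive_disc below 0.1 N), for 0.3 s.
2. the marker plunger is pressed at least 6 mm down while the high spot bears on the feeler (value of joint marker above 0.006 m and contact force between gauge and drive_disc above 11.3 N), for 0.05 s.
At the end, for the whole second after the job is handed in: The marker plunger has been pressed at least 6 mm down once the wheel was released at its high spot, and is up again (within 2 mm); the wheel is at rest with the high spot bearing on the feeler with more than 11.3 N of about 14 N, that is within about 11 degrees of its top (value of joint marker below 0.002 m and contact force between gauge and drive_disc above 11.3 N and angular speed of drive_disc below 0.1 rad/s); the robot touches nothing.
It fails at once if the marker is pressed (over 4 mm) while the high spot is not at the feeler (value of joint marker above 0.004 m and contact force between gauge and drive_disc below 9.5 N).
It fails at once if the wheel is spun fast (over 2 rad/s) (angular speed of drive_disc above 2 rad/s).
It fails at once if the gauge or its marker is pressed or knocked with more than 25 N (contact force between the arm and gauge above 25 N).
It fails at once if the gauge or its marker is pressed or knocked with more than 25 N by the fingers (contact force between the fingers and gauge above 25 N).
It fails at once if a bystander is moved more than 30 mm (distance of any of oil_can, spanner, bearing, nut_tub from where it was at the start of the episode above 0.03 m).
It also fails if it takes over 72 s, if anything falls off the work surface, if the arm or the gripper's body presses on something with over 40 N, if the wrist force passes 120 N, or if a joint passes its speed limit or range.

## Robot

A 7-joint arm with a two-finger parallel gripper is mounted at the origin on the work surface. World frame = base frame: x ahead of the robot, y to its left, z up, the work surface at z = 0. Lengths are in m, angles in rad, forces in N, time in s.
With the tool pointing down it reaches from about 0.4 to 0.9 m from the base axis. Payload 5.6 kg.
Tool frame: the origin (TCP) lies midway between the tips of the shut fingers; the grasp point (between the pads) lies 19 mm behind it; z points along the fingers, y is the line along which they close (so a half turn about z gives the same grasp; the last joint's range is limited). The gripper opens to 92 mm and grips with 3 to 60 N. Pads are 20 mm wide; open, the fingers measure 128 mm over their backs; the gripper's body (75 mm by 189 mm) begins 69 mm behind the grasp point.
Start: joints at [1.215, 0.468, -0.012, 1.603, 0.006, 1.071, -0.056], TCP at [0.2, -0.618, 0.215] pointing down, gripper open.
Joint ranges: [-2.53, 2.53], [-0.31, 2.02], [-1.57, 1.55], [0.28, 2.44], [-1.29, 4.43], [0.15, 1.84], [-2.92, 2.92]. Speed limits (rad/s): [2.57, 2.57, 3.14, 3.14, 3.14, 3.14, 3.14].

## Interface

Orientations are given as a 3x3 rotation matrix whose columns are the frame's x, y, z axes.
In Python, from station import env, effector, solver, viewer, workorder, search_frame, tip_of gives the robot as it stands. Calls block until the motion is done:
- env.reach(position, orientation): joint-space move of the TCP to a pose.
- env.movel(position, frame=None, rate=0.15): straight line of the TCP; frame=None keeps the orientation; rate is the mean speed in m/s.
- env.goto_joints(angles): joint-space move.
- effector.release() and effector.grasp(squeeze=None): open the fingers fully, or close them until they stop; squeeze is the grip in N (None keeps the last).
- env.pause(seconds).
- solver.inverse_kinematics(position, orientation): joint angles nearest the present ones, or None.
- env.sense(): the state.
- viewer.read_camera(name): name is "side" or "top"; returns (picture, depth): 480x640x3 uint8, red, green, blue; 480x640 float32, m along the optical axis (not along the pixel's ray), 0 where there is no reading.
- viewer.camera_info(name): a dict with "intrinsics" (3x3 intrinsics, pixels), "dist_coeffs" ([k1, k2, p1, p2, k3] as OpenCV has them; the pictures are not rectified), "eye" and "rotation" of the camera in the world. Camera axes: x right, y up, looking along -z (the intrinsics and any distortion apply to the point x, -y, -z); pixel columns grow to the right and rows downward; lengths in m; the calibration is good to about 2 mm. A picture is of the moment at which its call begins. camera_info takes no time and is no camera call.
A pose or a line that the arm cannot do raises env.PlanningError and nothing moves.
- workorder.finish_job(): hands the job in; it is judged then, once.
Trained networks look in the newest picture that a camera, given by its name, has taken for a name from the list of things; names that differ only in an ending like _2 or _b are one class to them, and where a whole thing is asked for, a point or a joint stands for the part that bears it (a point fixed in the world has none). Each returns a list of dicts, best first, with "score" (0 to 1); they miss things now and then, are a little off and sometimes report something else, mostly with a low value. They report only what shows in the picture. A call takes as long as a camera call.
- search_frame(camera, name): "at" ([x, y, z] in m, in world coordinates, good to about 4 mm: the middle of the surface that is visible of it).
- tip_of(camera, name): "at" ([x, y, z] in m, in world coordinates, good to about 4 mm: a listed point, or the origin of a listed thing).
The state is a dict: "t": time; "joint_positions": joint angles; "joint_velocities": joint speeds; "tau": joint torques, N m; "ee_pos": TCP position; "tcp_rot": TCP orientation; "wrist_force": force on the tool from outside, world axes, zero at the start; "moment": the same for the moment, N m; "gripper_width": finger opening in m; "grasp_force": force on a finger pad.
Only numpy, scipy, OpenCV 4.12 (cv2) and the standard library are available. Lean on these libraries where they do the work, as an engineer would, in place of code of your own. Each camera call takes 0.05 s, during which the arm holds its last target. There are 200 camera calls.

## Working session

There is one attempt and no reset: what is moved stays moved. The work goes in short steps, each a Python script; the robot and the scene stay as the last script left them, time stands still between calls to the robot, and variables do not carry over. Pictures are saved under pics/ and viewed, at most 10 in all, crops included, and the job is handed in when it is done.

```bash
mkdir -p pics; ls; python3 - <<'E'
from station import *
import cv2,numpy as np
for c in ("top","side"):
    p,d=viewer.read_camera(c); cv2.imwrite(f"pics/{c}0.png",p[:,:,::-1])
    i=viewer.camera_info(c); print(c,np.round(i["eye"],3),np.round(i["rotation"],2).tolist())
    for n in("drive_disc","wheel_axis","knob_grip","marker_top","gauge","feeler_tip","oil_can","spanner","bearing","nut_tub"):
        print(n,[(np.round(r["at"],4).tolist(),round(r["score"],2)) for r in tip_of(c,n)[:2]])
s=env.sense();print(s["t"],s["wrist_force"],s["tcp_rot"],s["gripper_width"])
E
```

```text
pics
top [ 0.29  -0.029  1.316] [[0.02, 0.98, -0.18], [-1.0, 0.02, 0.01], [0.01, 0.18, 0.98]]
drive_disc [([0.5934, -0.0799, 0.0017], 0.65)]
wheel_axis []
knob_grip []
marker_top [([0.6347, 0.0662, 0.0956], 0.39)]
gauge [([0.6321, 0.0626, 0.0087], 0.84), ([0.6128, 0.377, 0.0006], 0.53)]
feeler_tip [([0.6179, 0.0132, 0.0435], 0.58)]
oil_can [([0.5241, 0.3721, -0.0005], 0.95)]
spanner [([0.5499, -0.4209, -0.0026], 0.72)]
bearing [([0.6119, 0.3792, -0.0006], 0.57)]
nut_tub [([0.3893, -0.4472, -0.0019], 0.78)]
side [0.452 0.739 0.806] [[-0.99, 0.07, -0.08], [-0.1, -0.66, 0.74], [-0.0, 0.75, 0.66]]
drive_disc [([0.5898, -0.077, -0.0029], 0.83), ([0.5489, -0.0352, 0.1118], 0.62)]
wheel_axis [([0.5913, -0.0791, 0.0448], 0.79)]
knob_grip [([0.5494, -0.0326, 0.1162], 0.73)]
marker_top [([0.634, 0.0695, 0.1013], 0.71), ([0.6249, 0.0208, 0.0471], 0.46)]
gauge [([0.6331, 0.0678, 0.0103], 0.55), ([0.6131, 0.375, 0.0007], 0.29)]
feeler_tip [([0.6232, 0.02, 0.0449], 0.91)]
oil_can [([0.5212, 0.3767, 0.0007], 0.62)]
spanner [([0.5521, -0.4253, -0.0011], 0.53)]
bearing [([0.6137, 0.3745, -0.0019], 0.56), ([0.5915, -0.0785, -0.0009], 0.51)]
nut_tub [([0.3887, -0.4523, 0.0009], 0.91), ([0.6104, 0.3738, 0.0009], 0.39)]
1.1 [-0.35669969  0.85946254  0.35813424] [[ 9.51511426e-01  3.07613405e-01 -2.16628206e-05]
 [ 3.07613404e-01 -9.51511425e-01 -4.11123665e-05]
 [-3.32591363e-05  3.24551125e-05 -9.99999999e-01]] 0.09221158064616827
```

View pics/top0.png

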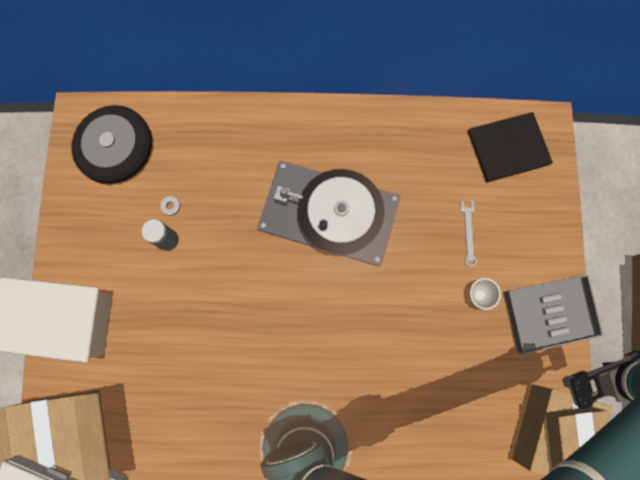

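View pics/side0.png

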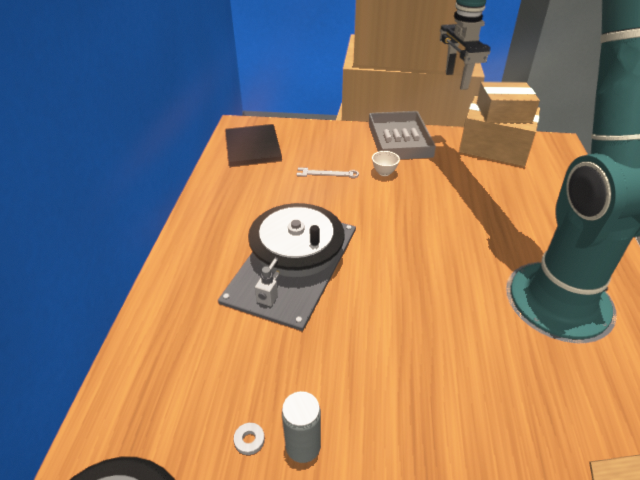

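The top view shows the disc centred near (341,209), the knob at (323,225) and the gauge and marker at (283,195). In the side view the knob is at (315,235) and the marker at (266,280). The network results agree with both pictures. Next I'll refine the axis by fitting the disc rim.

```bash
cat > h.py <<'E'
from station import *
import cv2,numpy as np
from scipy.optimize import least_squares
def plane(c,uv,z):
    i=viewer.camera_info(c)
    n=cv2.undistortPoints(np.float64(uv).reshape(-1,1,2),np.array(i["intrinsics"],float),np.array(i["dist_coeffs"],float)).reshape(-1,2)
    d=np.c_[n[:,0],-n[:,1],-np.ones(len(n))]@np.array(i["rotation"]).T; e=np.array(i["eye"])
    return e+d*((z-e[2])/d[:,2])[:,None]
def disc(c,p):
    hsv=cv2.cvtColor(p,cv2.COLOR_RGB2HSV)
    m=((hsv[:,:,1]<60)&(hsv[:,:,2]>130)).astype(np.uint8)
    vv,uu=np.nonzero(m); P=plane(c,np.c_[uu,vv],.082)
    k=np.hypot(P[:,0]-.592,P[:,1]+.078)<.093
    m[:]=0; m[vv[k],uu[k]]=1
    ct=max(cv2.findContours(m,cv2.RETR_EXTERNAL,cv2.CHAIN_APPROX_NONE)[0],key=cv2.contourArea)
    Q=plane(c,ct.reshape(-1,2),.082)[:,:2]
    f=least_squares(lambda x:np.hypot(*(Q-x[:2]).T)-x[2],[.592,-.078,.084],loss="soft_l1",f_scale=.0005)
    return f.x,np.median(abs(f.fun))
E
python3 - <<'E'
from h import *
for c in("top","side"):
    p=cv2.imread(f"pics/{c}0.png")[:,:,::-1].copy(); print(c,disc(c,p))
    h=cv2.cvtColor(p,cv2.COLOR_RGB2HSV); v,u=np.nonzero(h[:,:,2]<60)
    P=plane(c,np.c_[u,v],.132); k=np.hypot(P[:,0]-.549,P[:,1]+.033)<.025
    print("knob px on top plane",P[k].mean(0),k.sum())
print(env.sense()["t"])
E
```

```text
top (array([ 0.59249696, -0.07893589,  0.0840232 ]), np.float64(0.0005571034215475917))
knob px on top plane [ 0.5351457  -0.03127875  0.132     ] 12
side (array([ 0.59279633, -0.07713023,  0.08509746]), np.float64(0.0009413880157261578))
knob px on top plane [ 0.54319407 -0.01836675  0.132     ] 48
1.1
```

```bash
cat >> h.py <<'E'
C=np.array([.5926,-.078]); R=.065
def rot(a):  # closing line y at world angle a, tool down
    y=np.array([np.cos(a),np.sin(a),0]); z=np.array([0,0,-1.]); return np.c_[np.cross(y,z),y,z]
def kp(th,z=.100,C=C): return np.array([C[0]+R*np.cos(th),C[1]+R*np.sin(th),z])
E
python3 - <<'E'
from h import *
for y in (44,-136,-90,-46,0,90,134):
    qs=[solver.inverse_kinematics(kp(np.radians(t)),rot(np.radians(y))) for t in range(134,494,60)]
    print(y,[None if q is None else np.round(q[[0,6]] if hasattr(q,'shape') else [q[0],q[6]],2).tolist() for q in qs])
q=[solver.inverse_kinematics(kp(np.radians(t)),rot(np.radians(t+90))) for t in range(134,494,30)]
print([None if v is None else round(v[6],2) for v in q])
print(solver.inverse_kinematics(kp(np.radians(134)),rot(np.radians(-136))))
E
```

```text
44 [[0.54, 0.36], [0.65, 0.49], [0.7, 0.54], [0.64, 0.49], [0.56, 0.36], [0.51, 0.3]]
-136 [[0.13, -2.47], [0.21, -2.32], [0.21, -2.21], [0.16, -2.25], [0.1, -2.37], [0.07, -2.48]]
-90 [[0.26, -1.76], [0.33, -1.61], [0.35, -1.52], [0.29, -1.55], [0.21, -1.66], [0.2, -1.78]]
-46 [[0.35, -1.06], [0.46, -0.93], [0.49, -0.86], [0.44, -0.91], [0.35, -1.02], [0.3, -1.09]]
0 [[0.46, -0.35], [0.56, -0.21], [0.6, -0.14], [0.55, -0.2], [0.48, -0.33], [0.43, -0.4]]
90 [[0.56, 1.14], [0.66, 1.28], [0.68, 1.36], [0.62, 1.31], [0.54, 1.19], [0.5, 1.11]]
134 [[0.89, 1.52], [1.02, 1.64], [1.03, 1.73], [0.91, 1.73], [0.8, 1.64], [0.79, 1.53]]
[np.float64(-2.47), np.float64(-1.94), np.float64(-1.39), np.float64(-0.88), np.float64(-0.39), np.float64(0.06), np.float64(0.49), np.float64(0.97), np.float64(1.43), np.float64(1.58), np.float64(2.05), np.float64(-2.05)]
[ 0.1288607   0.45675903 -0.16553664  1.93488955  0.10589293  0.75817339
 -2.4706415 ]
```

```bash
python3 - <<'E'
from h import *
th=np.radians(134)
env.reach(kp(th,.20),rot(th+np.pi/2)); print(env.sense()["t"])
p,_=viewer.read_camera("side"); 
print([(np.round(r["at"],4),round(r["score"],2)) for r in tip_of("side","knob_grip")[:2]])
cv2.imwrite("pics/s1.png",cv2.resize(p[150:330,180:400,::-1],None,fx=3,fy=3))
E
```

```text
3.525
[(array([ 0.5472, -0.0379,  0.116 ]), 0.65)]
```

View pics/s1.png

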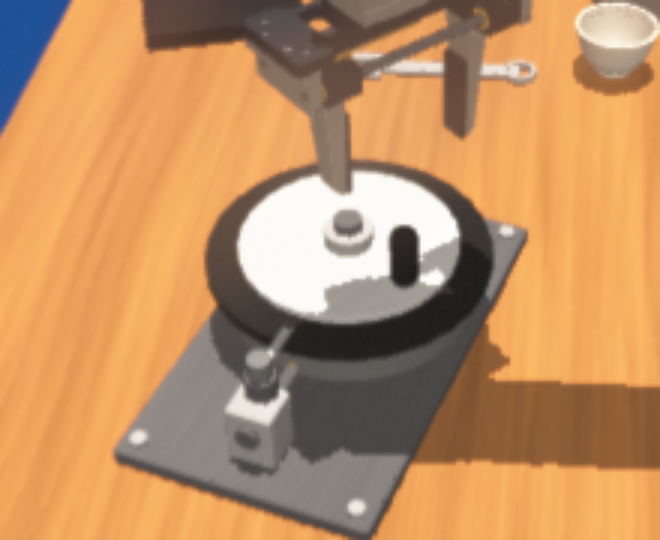

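The crop shows the open fingers at (335,150) and (460,90), straddling the knob at (405,255) with nothing in the way. I'll descend, grip the knob and crank a first stretch.

```bash
cat >> h.py <<'E'
def frt(th,F): 
    F=np.array(F); return F[0]*np.cos(th)+F[1]*np.sin(th), -F[0]*np.sin(th)+F[1]*np.cos(th)
E
python3 - <<'E'
from h import *
d=np.radians; th=136.
env.movel(kp(d(th),.20),rot(d(th+90))); env.movel(kp(d(th)),rate=.1)
print(env.sense()["wrist_force"])
effector.grasp(25); s=env.sense(); print(s["t"],s["gripper_width"],s["grasp_force"],s["wrist_force"])
for k in range(6):
    th+=4; env.movel(kp(d(th)),rot(d(th+90)),rate=.02)
    s=env.sense(); e=s["ee_pos"]; print(th,round(s["t"],2),np.round(frt(d(th),s["wrist_force"]),1),np.round(s["wrist_force"],1),np.round((e-kp(d(th)))*1e3,1))
E
```

```text
[ 0.82476373 -0.14818925 -0.43695412]
6.0833 0.02103619517537772 25.000048577785492 [-0.49693111 -1.08829278  0.26940293]
140.0 6.46 [ 0.3 -0.5] [ 0.   0.6 -1.6] [ 0.2  0.3 -0. ]
144.0 6.83 [ 0.5 -1.5] [ 0.4  1.5 -1.4] [-0.1  0.  -0. ]
148.0 7.21 [ 1.1 -0.9] [-0.4  1.4 -0.5] [-0.1 -0.  -0. ]
152.0 7.58 [ 0.4 -0.8] [ 0.1  0.9 -0.9] [-0.2 -0.1 -0. ]
156.0 7.96 [ 0.8 -0.9] [-0.3  1.2 -0.5] [-0.2 -0.1 -0. ]
160.0 8.33 [ 1.5 -0.6] [-1.2  1.  -0.4] [-0.2 -0.1 -0. ]
```

```bash
python3 - <<'E'
from h import *
import json
d=np.radians; th=160.; L=[]; hit=False; quiet=0
while th<456 and quiet<4:
    th+=4
    try: env.movel(kp(d(th)),rot(d(th+90)),rate=.03)
    except env.PlanningError as e: print("plan",th,e); break
    s=env.sense(); r,t=frt(d(th),s["wrist_force"]); L.append((th,round(s["t"],2),round(r,1),round(t,1)))
    if abs(r)>18: print("radial",L[-1]); break
    hit|=abs(t)>7; quiet=quiet+1 if hit and abs(t)<2.5 else 0
print(L); json.dump(L,open("L.json","w")); print(env.sense()["joint_positions"][6])
E
```

```text
[(164.0, 8.63, np.float64(1.4), np.float64(-0.2)), (168.0, 8.93, np.float64(2.3), np.float64(-0.5)), (172.0, 9.23, np.float64(2.3), np.float64(-0.4)), (176.0, 9.53, np.float64(3.0), np.float64(-0.4)), (180.0, 9.83, np.float64(2.7), np.float64(-0.8)), (184.0, 10.13, np.float64(4.3), np.float64(-0.8)), (188.0, 10.43, np.float64(4.4), np.float64(-1.0)), (192.0, 10.73, np.float64(4.4), np.float64(0.7)), (196.0, 11.03, np.float64(5.1), np.float64(-0.1)), (200.0, 11.33, np.float64(5.3), np.float64(-1.2)), (204.0, 11.63, np.float64(5.1), np.float64(-0.8)), (208.0, 11.93, np.float64(4.4), np.float64(-0.2)), (212.0, 12.23, np.float64(4.4), np.float64(-1.0)), (216.0, 12.53, np.float64(5.0), np.float64(-1.0)), (220.0, 12.83, np.float64(4.5), np.float64(-0.1)), (224.0, 13.13, np.float64(5.0), np.float64(-0.1)), (228.0, 13.43, np.float64(4.9), np.float64(-0.7)), (232.0, 13.73, np.float64(5.2), np.float64(-0.1)), (236.0, 14.03, np.float64(4.8), np.float64(0.0)), (240.0, 14.33, np.float64(4.6), np.float64(-1.2)), (244.0, 14.63, np.float64(5.1), np.float64(-3.5)), (248.0, 14.93, np.float64(5.0), np.float64(-4.7)), (252.0, 15.23, np.float64(4.3), np.float64(-5.6)), (256.0, 15.53, np.float64(4.5), np.float64(-7.0)), (260.0, 15.83, np.float64(4.1), np.float64(-7.6)), (264.0, 16.13, np.float64(3.6), np.float64(-7.2)), (268.0, 16.43, np.float64(3.1), np.float64(-7.0)), (272.0, 16.73, np.float64(3.3), np.float64(-5.2)), (276.0, 17.03, np.float64(3.3), np.float64(-3.6)), (280.0, 17.33, np.float64(3.4), np.float64(-2.1)), (284.0, 17.63, np.float64(3.7), np.float64(-0.8)), (288.0, 17.93, np.float64(4.9), np.float64(-0.8)), (292.0, 18.23, np.float64(5.3), np.float64(-0.1))]
0.05569178942321526
```

```bash
python3 - <<'E'
from h import *
import json
d=np.radians; th=292.; B=[]
while th>232:
    th-=4; env.movel(kp(d(th)),rot(d(th+90)),rate=.03)
    s=env.sense(); r,t=frt(d(th),s["wrist_force"]); B.append((th,round(float(t),1)))
print(B,s["t"])
L=[(a,f) for a,_,_,f in json.load(open("L.json")) if a>=232]
for X in(L,B):
    a,f=np.array(X).T; w=np.clip(abs(f)-1,0,None); print((a*w).sum()/w.sum())
E
```

```text
[(288.0, 0.1), (284.0, 2.4), (280.0, 4.6), (276.0, 5.8), (272.0, 5.9), (268.0, 7.3), (264.0, 7.9), (260.0, 7.7), (256.0, 6.7), (252.0, 5.0), (248.0, 2.9), (244.0, 2.1), (240.0, 2.7), (236.0, 0.4), (232.0, -0.2)] 22.7333
260.8604118993135
263.87755102040813
```

```bash
python3 - <<'E'
from h import *
d=np.radians
for th in range(236,261,6): env.movel(kp(d(th)),rot(d(th+90)),rate=.03)
th=262.5; env.movel(kp(d(th)),rot(d(th+90)),rate=.015)
s=env.sense(); print(s["t"],frt(d(th),s["wrist_force"]))
effector.release(); env.pause(.3); s=env.sense(); print(s["t"],s["gripper_width"],s["wrist_force"])
env.movel(kp(d(th),.24),rate=.15)
effector.grasp(20)
m=np.append(C+.15*np.array([np.cos(d(74)),np.sin(d(74))]),0); A=d(-16)
print(A); print([solver.inverse_kinematics(m+[0,0,z],rot(A)) is not None for z in(.14,.09)])
for c in("top","side"):
    p,_=viewer.read_camera(c)
    for n in("marker_top","knob_grip","drive_disc"): print(c,n,[(np.round(r["at"],4).tolist(),round(r["score"],2)) for r in tip_of(c,n)[:2]])
print(env.sense()["t"])
cv2.imwrite("pics/s2.png",cv2.resize(p[180:330,200:380,::-1],None,fx=4,fy=4))
E
```

```text
24.875 (np.float64(5.602966640799075), np.float64(-13.325721325323398))
26.2833 0.09156792476203007 [-0.02404484  0.58421243  0.13719125]
-0.2792526803190927
[True, True]
top marker_top [([0.6359, 0.0687, 0.0946], 0.52)]
top knob_grip [([0.6185, 0.0132, 0.0412], 0.31)]
top drive_disc [([0.5924, -0.0801, 0.0031], 0.68)]
side marker_top [([0.6359, 0.0696, 0.0987], 0.66)]
side knob_grip [([0.581, -0.1425, 0.1134], 0.72)]
side drive_disc [([0.5933, -0.0757, -0.0016], 0.63)]
29.1167
```

View pics/s2.png

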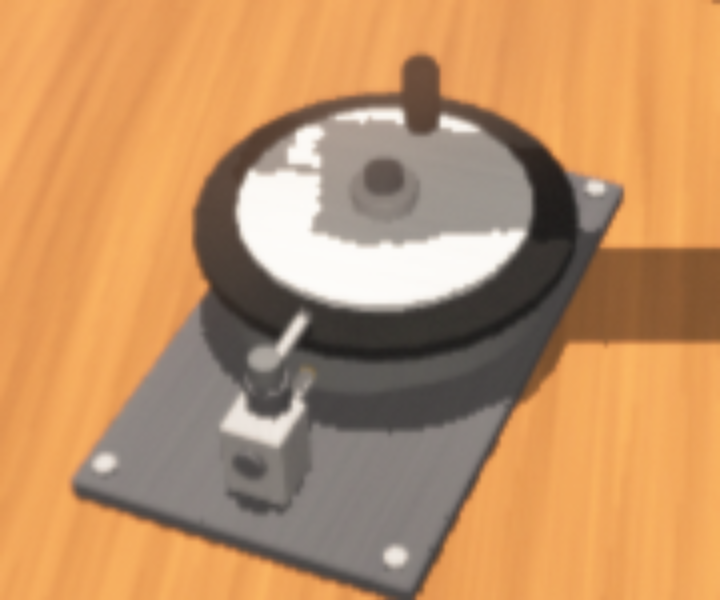

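The crop shows the released wheel with the knob at (420,95) and the marker button at (265,358). A thin pen arm reaches from the button towards the flange at (295,330). I'll press with shut fingers, with the closing line square to that arm.

```bash
python3 - <<'E'
from h import *
m=np.array([.6347,.067,0]); A=np.radians(-16)
q=[solver.inverse_kinematics(m+[0,0,.15],rot(a)) for a in(A,A+np.pi)]
now=env.sense()["joint_positions"]; k=int(np.argmin([np.abs(np.array(x)-now).max() for x in q])); A+=k*np.pi
env.reach(m+[0,0,.15],rot(A)); env.movel(m+[0,0,.103],rate=.06); env.pause(.2)
f0=np.mean([env.sense()["wrist_force"][2] for _ in range(5)]); print(env.sense()["t"],f0,env.sense()["gripper_width"])
z=.103; log=[]
while z>.0875:
    z-=.001 if z>.0925 else .0004
    env.movel(m+[0,0,z],rate=.01); s=env.sense(); f=s["wrist_force"][2]-f0
    log.append((round(z*1e3,1),round(f,1),round(s["ee_pos"][2]*1e3,1)))
    if f>7.5: break
env.pause(.3); s=env.sense(); print(log,s["wrist_force"],s["t"])
E
```

```text
31.175 -0.16423265032087045 0.0008909502682435507
[(102.0, np.float64(-0.2), np.float64(102.0)), (101.0, np.float64(0.2), np.float64(100.9)), (100.0, np.float64(0.1), np.float64(99.9)), (99.0, np.float64(1.0), np.float64(98.9)), (98.0, np.float64(1.5), np.float64(98.2)), (97.0, np.float64(3.2), np.float64(97.2)), (96.0, np.float64(3.7), np.float64(96.1)), (95.0, np.float64(3.8), np.float64(95.1)), (94.0, np.float64(3.7), np.float64(94.1)), (93.0, np.float64(4.4), np.float64(93.1)), (92.0, np.float64(4.6), np.float64(92.1)), (91.6, np.float64(4.8), np.float64(91.7)), (91.2, np.float64(4.0), np.float64(91.3)), (90.8, np.float64(5.6), np.float64(90.9)), (90.4, np.float64(6.1), np.float64(90.5)), (90.0, np.float64(7.3), np.float64(90.4)), (89.6, np.float64(9.4), np.float64(90.4))] [-0.84067023 -0.67875104  9.56732035] 35.725
```

The plunger reached its hard stop: z stays at 90.4 mm while the force climbs to 9.4 N. Next I'll retreat, check and hand in.

```bash
python3 - <<'E'
from h import *
p0=env.sense()["ee_pos"]
env.movel([p0[0],p0[1],.11],rate=.03); env.movel([p0[0],p0[1],.24],rate=.12); env.pause(.3)
viewer.read_camera("side")
for n in("marker_top","knob_grip"): print(n,[(np.round(r["at"],4).tolist(),round(r["score"],2)) for r in tip_of("side",n)[:1]])
s=env.sense(); print(s["t"],s["wrist_force"]); print(workorder.finish_job())
E
```

```text
marker_top [([0.6343, 0.0687, 0.0988], 0.57)]
knob_grip [([0.5811, -0.1443, 0.1111], 0.51)]
38.2417 [ 0.15871058 -0.58122345  0.01174931]
the job is handed in; nothing more can be done
None
```

The wheel was left at its high spot, the marker was pressed once to its hard stop and is up again, the arm was withdrawn clear, and the job was handed in at about 38 s; no verdict came back.

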